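Free the stuck sample carriage, home it on its end stop and load the jar

ROBOT

A 7-joint arm with a two-finger parallel gripper is mounted at the origin on a cart in front of the work surface, level with it; the furniture and walls round the work are solid. World frame = base frame: x ahead of the robot, y to its left, z up, the work surface at z = 0. Lengths are in m, angles in degrees, forces in N, time in s.
With the tool pointing down it reaches from about 0.425 to 0.875 m from the base axis. Payload 4.7 kg.
Tool frame: the origin (TCP) lies between the finger pads; the fingertips stand 22 mm ahead of it and the grasp point (between the pads) lies 3 mm ahead of it; z points along the fingers, y is the line along which they close (so a half turn about z gives the same grasp; the last joint's range is limited). The gripper opens to 87 mm and grips with 3 to 60 N. Pads are 19 mm wide; open, the fingers measure 117 mm over their backs; the gripper's body (75 mm by 190 mm) begins 51 mm behind the grasp point.
Start: joints at [68.188, 18.392, -4.016, 83.108, 1.295, 78.541, -3.26], TCP at [0.25, -0.6, 0.245] pointing down, gripper open.
Joint ranges: [-163.93, 163.93], [-17.29, 119.83], [-79.2, 71.16], [3.27, 140.29], [-89.18, 269.18], [5.43, 117.66], [-154.24, 154.24]. Speed limits (degrees/s): [147.25, 147.25, 180, 180, 180, 180, 180].

INTERFACE

Orientations are given as [roll, pitch, yaw] about the fixed x, y, z axes, in that order (R = Rz(yaw) Ry(pitch) Rx(roll)).
In Python, from cell import env gives the robot as it stands.
- The arm moves only by the tool drive_tool, never from a script. Its argument "moves" is a list of rows, each a list of 3 entries, a list of its own where there are three numbers: the shift along the tool's x, y, z in mm, then the turn, a rotation vector about the tool's x, y, z in rad, then the closure, from 0 (fully open) to 1 (shut). In form: [[[x, y, z], [wx, wy, wz], jaw], ...]. A call has 1 to 12 rows; each row shifts and turns the commanded pose from where the row before left it, along the tool's axes as they then stand; what a row does not reach is not made up. A row lasts 1/12 s, in which the tool goes at most 41.7 mm and 7.16 degrees, less where a joint would pass 70% of its speed; a pose out of reach is approached as far as the arm can. A call with a gripper value outside its range is refused whole. The fingers move at their own pace and stop on an object; "newtons" is the grip in N (left out, the last holds). Time passes only in rows, so rows that do not move let the fingers close. It gives the time, the measured TCP pose, the force, the opening and the grip force at its end, in the units of the state.
- env.get_obs(): the state, without advancing time (a new reading comes with each control period).
- env.read_camera(name): name is "scene" or "top" or "wrist"; returns (picture, depth): 480x640x3 uint8, blue, green, red; 480x640 float32, m along the optical axis (not along the pixel's ray), 0 where there is no reading.
- env.get_calibration(name): a dict with "fx", "fy", "cx", "cy" (pixels), "T" (4x4, takes a point from camera to world coordinates). Camera axes: x right, y down, z forward; pixel columns grow to the right and rows downward; lengths in m; the calibration is good to about 2 mm. The wrist camera is an equidistant fisheye: a pixel r from the principal point sees the ray r / f radians off the axis. A picture is of the moment at which its call begins: read the wrist's pose just before it. get_calibration takes no time and is no camera call; for the wrist camera it gives the pose at the moment of the call.
- env.sign_off(): hands the job in; it is judged then, once.
The state is a dict: "time_s": time; "qpos": joint angles; "joint_velocities": joint speeds; "effort": joint torques, N m; "tool_pos": TCP position; "tool_rot": TCP orientation; "force": force on the tool from outside, world axes, zero at the start; "wrist_torque": the same for the moment, N m; "grip_width": finger opening in m; "grasp_force": force on a finger pad.
Only numpy, scipy, OpenCV 4.12 (cv2) and the standard library are available. Lean on these libraries where they do the work, as an engineer would, in place of code of your own. Each camera call takes 0.05 s, during which the arm holds its last target. There are 200 camera calls.

TASK

The sample carriage on the linear stage is stuck: push it along its rail towards the grey housing until it breaks free, and bring it gently, without ramming, up against the end stop hidden inside the housing, so that it stays resting on the stop. Then set the jar with the black lid upright in the nest of four pins on the carriage, leaving the carriage on its stop and everything else on the bench where it is.

Things in the scene. Friction and masses are not known exactly. Their poses are not given: they have to be found in the camera images.
- stage: Low aluminium linear stage fixed to the bench, base plate 110 x 450 x 12 mm with two steel guide rods. Origin: centre of its underside, at bench height. Its y axis points along the rail towards the grey housing, the way the carriage must be pushed; x is across the rail, z up. At the other end a dark block 52 mm high stands at stage y = -194 to -212 mm.
- end_housing: Grey tunnel-shaped housing on the stage, 110 mm wide, top 80 mm above the bench, from stage y = +95 to +225 mm; origin and axes are the stage's own. The carriage's nose rod enters its mouth. Inside, at a place that cannot be seen and differs every day, is the end stop: a sprung rubber buffer, about 2.5 N per mm. More than 22 N on it is ramming.
- carriage: White carriage, 100 mm across (x), 90 mm along the rail (y), deck 55 mm above the bench, with a blue push tab at its rear, a nest of four pins in front of that, and a 14 mm steel nose rod standing 110 mm out of its front. Origin at bench height below its middle; axes as the stage's.
- travel (a joint): Carriage's place on its rail, m, growing towards the housing; starts at 0 to 0.018. Up to about 0.03 it is stuck: it takes 10 to 17 N and may lurch a few mm as it frees. Then it drags with about 4 N and stays where left. It meets the hidden stop between 0.095 and 0.135; pushed on to the buffer and let go it springs back some mm at most and stays resting on it.
- tab (a point): Centre of the carriage's blue upright push tab: 60 mm wide across the rail (x), 8 mm thick along it (y), from the deck (55 mm above the bench) up to 100 mm above the bench; the centre is 76.5 mm above the bench. Push on its rear face (-y side), where there is free room. Axes as the stage's.
- nest (a point): Centre of the nest, on the deck's surface, 55 mm above the bench, 50 mm in front (+y) of the tab's centre. Four 8 mm pins, 7 mm high with tapered tips, stand at +-18 mm in stage x and y; the jar's foot fits between with 2.5 mm to spare and stands on the deck. Fingers fit down the 28 mm gaps at the stage's x and y sides, or stay more than 7 mm above the deck.
- jar_black_centre (a point): Centre (16.5 mm above its foot) of the small clear jar with the black lid, 33 mm high, wall 38 mm in diameter, lid (top 3 mm, fixed) 41 mm, 30 g. It stands upright on the bench, beyond the stage; z up.
- jar_white_centre (a point): Centre (18.5 mm above its foot) of the small clear jar with the white lid, 47 mm in diameter, 37 mm high. A bystander; the two jars may stand in either place.
- carton: Small white and violet carton, 63 x 93 x 45 mm, bystander; origin at the centre of its underside.
Not all that is in view belongs to the job. Leave any brown or red look-alike of the part that bears jar_black_centre alone.

How it is judged (in metres and radians):
On the way, in this order (a step that is already met when the one before it is completed fails the run):
1. the carriage has been freed and rests against the hidden end stop (contact over 0.5 N) (contact force between carriage and end_housing above 0.5 N and value of joint travel above 0.06 m), for 0.3 s.
2. the black-lidded jar stands in the nest (horizontal distance between jar_black_centre and nest below 0.006 m and z of jar_black_centre in the frame of nest between 0.0135 and 0.0195 m and angle between jar_black_centre's own z axis and vertical below 0.1 rad), for 0.2 s.
At the end, for the whole second after the job is handed in: The carriage is at rest touching its end stop (contact force over 0.3 N), and the black-lidded jar stands upright (within 0.1 rad) on the deck inside the nest, its centre within 6 mm of the nest's centre and its foot within 3 mm of the deck (all of step 2 and contact force between carriage and end_housing above 0.3 N and velocity of joint travel below 0.003 m/s and linear speed of carriage below 0.005 m/s).
It fails at once if the carriage is rammed against the end stop (over 22 N) (contact force between carriage and end_housing above 22 N).
It fails at once if the white-lidded jar is moved more than 20 mm (distance of jar_white_centre from where it was at the start of the episode above 0.02 m).
It fails at once if the carton is moved more than 20 mm (distance of carton from where it was at the start of the episode above 0.02 m).
It also fails if it takes over 61 s, if anything falls off the work surface, if the arm or the gripper's body presses on something with over 40 N, if the wrist force passes 120 N, or if a joint passes its speed limit or range.

## Working session

There is one attempt and no reset: what is moved stays moved. The work goes in short steps, Python scripts to look and compute and a tool call to move; the robot and the scene stay as the last step left them, time stands still between calls to the robot, and variables do not carry over. Pictures are saved under pics/ and viewed, at most 10 in all, crops included, and the job is handed in when it is done.

Besides the shell and the picture viewer there is one more tool, called after "Emit:" in YAML: its name, and indented under it one key for each argument. drive_tool: Moves the arm, as the interface text tells. Its arguments: {"type":"object","properties":{"moves":{"type":"array"},"newtons":{"type":"number"}},"required":["moves"]}

```bash
mkdir -p pics; ls; cat > h.py <<'E'
import numpy as np, cv2
from cell import env
def grab(n):
    c=env.get_calibration(n); p,d=env.read_camera(n); return c,p,d
def world(c,d,u,v):
    z=d[v,u]; return (c['T']@np.array([(u-c['cx'])/c['fx']*z,(v-c['cy'])/c['fy']*z,z,1]))[:3]
def cloud(c,d):
    v,u=np.mgrid[:480,:640]; P=np.stack([(u-c['cx'])/c['fx']*d,(v-c['cy'])/c['fy']*d,d,np.ones_like(d)],-1)
    return (P@c['T'].T)[...,:3]
E
python3 - <<'E'
from h import *
for n in ('top','scene'):
    c,p,d=grab(n); cv2.imwrite(f'pics/{n}0.png',p); np.savez(f'{n}0.npz',p=p,d=d,**c)
    print(n,c['fx'],c['T'].round(3).tolist())
o=env.get_obs(); print({k:np.round(v,3) for k,v in o.items()})
E
```

```text
pics
top 433.49781098573266 [[-0.018, -0.997, 0.07, 0.593], [-1.0, 0.019, 0.022, 0.014], [-0.023, -0.069, -0.997, 0.917], [0.0, 0.0, 0.0, 1.0]]
scene 578.3711206552192 [[0.694, -0.558, 0.455, 0.162], [-0.72, -0.53, 0.448, -0.455], [-0.008, -0.639, -0.77, 0.875], [0.0, 0.0, 0.0, 1.0]]
{'time_s': np.float64(0.1), 'qpos': array([68.186, 18.437, -4.017, 83.17 ,  1.294, 78.542, -3.262]), 'joint_velocities': array([ 0.018, -0.18 , -0.042, -0.162,  0.123,  0.083, -0.04 ]), 'effort': array([-1.0000e-03, -4.9257e+01, -4.0600e-01, -3.1340e+01, -6.4000e-02,
        3.9000e-02,  0.0000e+00]), 'tool_pos': array([ 0.25 , -0.6  ,  0.244]), 'tool_rot': array([-1.79896e+02,  5.00000e-03,  2.26230e+01]), 'force': array([0.574, 0.088, 0.133]), 'wrist_torque': array([-0.024, -0.04 , -0.023]), 'grasp_force': np.float64(0.0), 'grip_width': np.float64(0.087)}
```

View pics/top0.png

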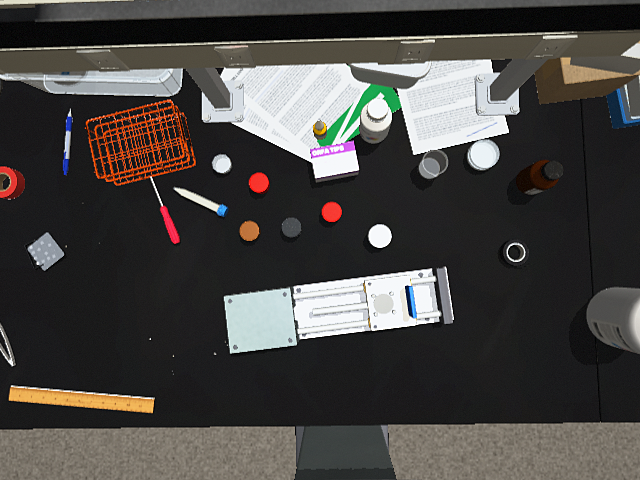

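View pics/scene0.png

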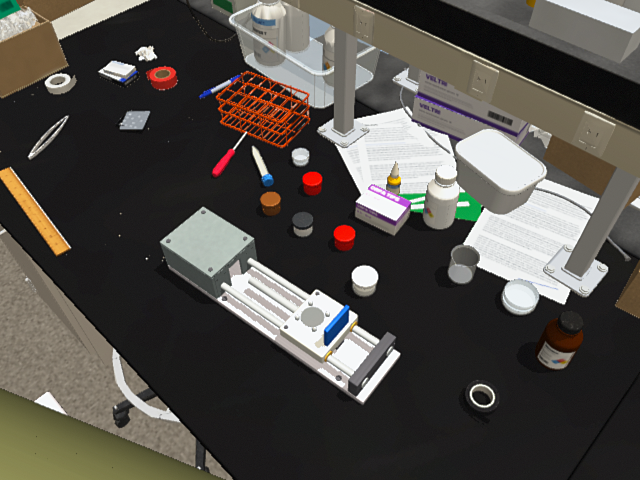

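```bash
python3 - <<'E'
from h import *
f=np.load('top0.npz'); c={k:f[k] for k in('fx','fy','cx','cy','T')}; p,d=f['p'],f['d']
W=cloud(c,d); hsv=cv2.cvtColor(p,cv2.COLOR_BGR2HSV)
v,u=np.mgrid[:480,:640]
box=lambda a,b,e,g:(u>=a)&(u<=b)&(v>=e)&(v<=g)
def rect(m,n):
    P=W[m][:,:2]; r=cv2.minAreaRect((P*1000).astype(np.float32)); print(n,m.sum(),np.round(r[0],1),np.round(r[1],1),round(r[2],2),'medz',np.median(W[m][:,2]).round(4)); return r
Z=W[...,2]; ok=d>0
rect(ok&box(215,305,280,360)&(abs(Z-.08)<.006),'housing top')
rect(ok&box(355,420,265,340)&(abs(Z-.055)<.006),'deck')
rect(ok&box(395,425,270,340)&(Z>.09)&(Z<.108),'tab top')
rect(ok&box(425,460,255,335)&(abs(Z-.052)<.006),'block')
rect(ok&box(275,310,212,245)&(abs(Z-.033)<.006),'jar black')
rect(ok&box(360,400,218,255)&(abs(Z-.037)<.006),'jar white')
rect(ok&box(315,348,198,226)&(Z>.025)&(Z<.06),'red')
rect(ok&box(305,362,138,185)&(abs(Z-.045)<.008),'carton')
E
```

```text
housing top 3907 [495.4 159.5] [110.2 130.2] 6.26 medz 0.0798
deck 2139 [521.8 -81.6] [100.3 113.6] 6.12 medz 0.0545
tab top 161 [ 527.4 -129.5] [59.7  8.4] 5.79 medz 0.0988
block 530 [ 535.3 -201. ] [108.7  19.1] 6.47 medz 0.0512
jar black 312 [678.2 101.1] [39.4 39.5] 88.97 medz 0.0324
jar white 422 [656.3 -78.2] [44.5 45.9] 43.31 medz 0.0364
red 314 [708.3  18.1] [39.6 39.5] 43.21 medz 0.0323
carton 1374 [814.7  10.7] [63.2 92.1] 9.25 medz 0.0447
```

Emit:
drive_tool:
  moves:
    - [[0,0,0],[0,0,-0.117],1]
    - [[0,0,0],[0,0,-0.117],1]
    - [[0,0,0],[0,0,-0.117],1]
    - [[0,0,0],[0,0,-0.117],1]
    - [[0,0,0],[0,0,-0.117],1]
    - [[0,0,0],[0,0,-0.117],1]
    - [[0,0,0],[0,0,-0.117],1]
    - [[0,0,0],[0,0,-0.117],1]
    - [[0,0,0],[0,0,-0.117],1]
    - [[0,0,0],[0,0,-0.117],1]
    - [[0,0,0],[0,0,-0.117],1]
    - [[0,0,0],[0,0,0],1]
  newtons: 10

```text
time_s: 1.1
tool_pos: [0.2498, -0.5998, 0.2439]
tool_rot: [-180.0, -0.1, 96.5]
force: [0.4, 0.2, -0.3]
grip_width: 0.0146
grasp_force: 0.0
```

Emit:
drive_tool:
  moves:
    - [[27,22,0],[0,0,0],1]
    - [[27,22,0],[0,0,0],1]
    - [[27,22,0],[0,0,0],1]
    - [[27,22,0],[0,0,0],1]
    - [[27,22,0],[0,0,0],1]
    - [[27,22,0],[0,0,0],1]
    - [[27,22,0],[0,0,0],1]
    - [[27,22,0],[0,0,0],1]
    - [[27,22,0],[0,0,0],1]
    - [[27,22,0],[0,0,0],1]
    - [[27,22,0],[0,0,0],1]
    - [[27,22,0],[0,0,0],1]

```text
time_s: 2.1
tool_pos: [0.4769, -0.2472, 0.2445]
tool_rot: [-180.0, 0.0, 96.1]
force: [0.8, 0.1, 0.4]
grip_width: 0.0006
grasp_force: 0.0
```

Emit:
drive_tool:
  moves:
    - [[27,21,0],[0,0,0],1]
    - [[27,21,0],[0,0,0],1]
    - [[27,21,0],[0,0,0],1]
    - [[0,0,0],[0,0,0],1]
    - [[0,0,0],[0,0,0],1]

```text
time_s: 2.52
tool_pos: [0.5309, -0.1585, 0.2444]
tool_rot: [-180.0, -0.0, 96.5]
force: [-1.0, -0.6, 0.1]
grip_width: 0.0005
grasp_force: 0.0
```

```bash
python3 - <<'E'
from h import *
c,p,d=grab('wrist'); cv2.imwrite('pics/w1.png',p); np.savez('w1.npz',p=p,d=d,**c)
print(c['fx'],c['T'].round(3).tolist()); o=env.get_obs()
t=o['tool_pos']; R=np.array([[.994,.110],[-.110,.994]]); print(t,o['tool_rot'],'stage xy',R@(t[:2]-[.513,.0005]))
E
```

```text
371.64829954431775 [[0.994, 0.109, 0.03, 0.523], [0.113, -0.959, -0.259, -0.087], [0.001, 0.261, -0.965, 0.384], [0.0, 0.0, 0.0, 1.0]]
[ 0.53009246 -0.16076164  0.24424504] [-1.79958661e+02  8.85410517e-03  9.63300310e+01] stage xy [-0.00074887 -0.16217425]
```

Emit:
drive_tool:
  moves:
    - [[0,0,32],[0,0,0],1]
    - [[0,0,32],[0,0,0],1]
    - [[0,0,32],[0,0,0],1]
    - [[0,0,32],[0,0,0],1]
    - [[0,0,19],[0,0,0],1]
    - [[0,0,10],[0,0,0],1]
    - [[0,0,0],[0,0,0],1]
    - [[0,0,0],[0,0,0],1]
    - [[0,0,0],[0,0,0],1]

```text
time_s: 3.32
tool_pos: [0.5312, -0.1622, 0.0892]
tool_rot: [179.9, 0.1, 96.3]
force: [-0.9, -0.1, -0.6]
grip_width: 0.0003
grasp_force: 0.0
```

Emit:
drive_tool:
  moves:
    - [[3,0,0],[0,0,0],1]
    - [[3,0,0],[0,0,0],1]
    - [[3,0,0],[0,0,0],1]
    - [[1,0,0],[0,0,0],1]
    - [[0,0,0],[0,0,0],1]

```text
time_s: 3.73
tool_pos: [0.5292, -0.1508, 0.0879]
tool_rot: [180.0, 0.0, 96.4]
force: [0.6, 0.1, 0.6]
grip_width: 0.0007
grasp_force: 0.0
```

Emit:
drive_tool:
  moves:
    - [[2,0,0],[0,0,0],1]
    - [[2,0,0],[0,0,0],1]
    - [[1,0,0],[0,0,0],1]
    - [[0,0,0],[0,0,0],1]

```text
time_s: 4.07
tool_pos: [0.5284, -0.146, 0.0875]
tool_rot: [-180.0, -0.0, 96.4]
force: [-1.1, 0.8, 0.1]
grip_width: 0.0007
grasp_force: 0.0
```

Emit:
drive_tool:
  moves:
    - [[1,0,0],[0,0,0],1]
    - [[1,0,0],[0,0,0],1]
    - [[1,0,0],[0,0,0],1]
    - [[0,0,0],[0,0,0],1]

```text
time_s: 4.4
tool_pos: [0.5282, -0.1445, 0.0875]
tool_rot: [180.0, 0.1, 96.3]
force: [0.9, -2.6, -1.6]
grip_width: 0.0006
grasp_force: 1.6
```

Emit:
drive_tool:
  moves:
    - [[1,0,0],[0,0,0],1]
    - [[1,0,0],[0,0,0],1]
    - [[0,0,0],[0,0,0],1]

```text
time_s: 4.65
tool_pos: [0.5282, -0.1443, 0.0876]
tool_rot: [179.9, 0.2, 96.3]
force: [2.4, -6.8, -3.7]
grip_width: 0.0004
grasp_force: 3.6
```

Emit:
drive_tool:
  moves:
    - [[1,0,0],[0,0,0],1]
    - [[1,0,0],[0,0,0],1]
    - [[0,0,0],[0,0,0],1]

```text
time_s: 4.9
tool_pos: [0.5281, -0.1442, 0.0876]
tool_rot: [179.9, 0.3, 96.2]
force: [2.8, -10.2, -5.1]
grip_width: 0.0005
grasp_force: 5.3
```

Emit:
drive_tool:
  moves:
    - [[1,0,0],[0,0,0],1]
    - [[1,0,0],[0,0,0],1]
    - [[0,0,0],[0,0,0],1]

```text
time_s: 5.15
tool_pos: [0.528, -0.1429, 0.0876]
tool_rot: [179.9, 0.4, 96.2]
force: [3.2, -11.3, -4.3]
grip_width: 0.0006
grasp_force: 5.9
```

Emit:
drive_tool:
  moves:
    - [[1,0,0],[0,0,0],1]
    - [[1,0,0],[0,0,0],1]
    - [[0,0,0],[0,0,0],1]

```text
time_s: 5.4
tool_pos: [0.5277, -0.1407, 0.0876]
tool_rot: [179.9, 0.4, 96.2]
force: [2.1, -11.5, -5.2]
grip_width: 0.0006
grasp_force: 5.8
```

Emit:
drive_tool:
  moves:
    - [[1,0,0],[0,0,0],1]
    - [[1,0,0],[0,0,0],1]
    - [[0,0,0],[0,0,0],1]

```text
time_s: 5.65
tool_pos: [0.5275, -0.1389, 0.0876]
tool_rot: [179.9, 0.4, 96.2]
force: [3.3, -11.4, -5.0]
grip_width: 0.0001
grasp_force: 6.0
```

Emit:
drive_tool:
  moves:
    - [[2,0,0],[0,0,0],1]
    - [[2,0,0],[0,0,0],1]
    - [[2,0,0],[0,0,0],1]
    - [[2,0,0],[0,0,0],1]
    - [[0,0,0],[0,0,0],1]

```text
time_s: 6.07
tool_pos: [0.5267, -0.131, 0.0877]
tool_rot: [179.9, 0.4, 96.2]
force: [4.3, -13.1, -5.5]
grip_width: 0.0004
grasp_force: 6.0
```

Emit:
drive_tool:
  moves:
    - [[2,0,0],[0,0,0],1]
    - [[2,0,0],[0,0,0],1]
    - [[2,0,0],[0,0,0],1]
    - [[2,0,0],[0,0,0],1]
    - [[0,0,0],[0,0,0],1]

```text
time_s: 6.48
tool_pos: [0.5258, -0.1231, 0.0877]
tool_rot: [179.9, 0.4, 96.2]
force: [2.4, -12.2, -4.4]
grip_width: 0.0006
grasp_force: 6.0
```

Emit:
drive_tool:
  moves:
    - [[2,0,0],[0,0,0],1]
    - [[2,0,0],[0,0,0],1]
    - [[2,0,0],[0,0,0],1]
    - [[2,0,0],[0,0,0],1]
    - [[0,0,0],[0,0,0],1]

```text
time_s: 6.9
tool_pos: [0.5244, -0.1097, 0.0876]
tool_rot: [180.0, 0.0, 96.4]
force: [1.9, -3.8, -0.8]
grip_width: 0.0004
grasp_force: 1.9
```

Emit:
drive_tool:
  moves:
    - [[3,0,0],[0,0,0],1]
    - [[4,0,0],[0,0,0],1]
    - [[4,0,0],[0,0,0],1]
    - [[4,0,0],[0,0,0],1]
    - [[4,0,0],[0,0,0],1]
    - [[4,0,0],[0,0,0],1]
    - [[4,0,0],[0,0,0],1]
    - [[4,0,0],[0,0,0],1]
    - [[4,0,0],[0,0,0],1]
    - [[3,0,0],[0,0,0],1]
    - [[2,0,0],[0,0,0],1]
    - [[0,0,0],[0,0,0],1]

```text
time_s: 7.9
tool_pos: [0.5199, -0.0689, 0.0876]
tool_rot: [180.0, -0.0, 96.4]
force: [0.9, -2.3, 0.4]
grip_width: 0.0005
grasp_force: 0.9
```

Emit:
drive_tool:
  moves:
    - [[2,0,0],[0,0,0],1]
    - [[2,0,0],[0,0,0],1]
    - [[2,0,0],[0,0,0],1]
    - [[0,0,0],[0,0,0],1]

```text
time_s: 8.23
tool_pos: [0.5193, -0.0634, 0.0876]
tool_rot: [180.0, -0.0, 96.4]
force: [1.4, -3.4, -1.0]
grip_width: 0.0003
grasp_force: 1.4
```

Emit:
drive_tool:
  moves:
    - [[2,0,0],[0,0,0],1]
    - [[2,0,0],[0,0,0],1]
    - [[0,0,0],[0,0,0],1]

```text
time_s: 8.48
tool_pos: [0.5188, -0.0593, 0.0876]
tool_rot: [180.0, -0.0, 96.4]
force: [1.7, -2.1, -0.3]
grip_width: 0.0007
grasp_force: 1.4
```

Emit:
drive_tool:
  moves:
    - [[1.5,0,0],[0,0,0],1]
    - [[1.5,0,0],[0,0,0],1]
    - [[0,0,0],[0,0,0],1]

```text
time_s: 8.73
tool_pos: [0.5185, -0.0565, 0.0876]
tool_rot: [180.0, -0.0, 96.4]
force: [1.7, -2.5, 0.0]
grip_width: 0.0
grasp_force: 1.5
```

Emit:
drive_tool:
  moves:
    - [[1.5,0,0],[0,0,0],1]
    - [[1.5,0,0],[0,0,0],1]
    - [[0,0,0],[0,0,0],1]

```text
time_s: 8.98
tool_pos: [0.5182, -0.0537, 0.0876]
tool_rot: [180.0, 0.0, 96.4]
force: [2.8, -3.6, -0.7]
grip_width: 0.0004
grasp_force: 1.8
```

Emit:
drive_tool:
  moves:
    - [[1.5,0,0],[0,0,0],1]
    - [[1.5,0,0],[0,0,0],1]
    - [[0,0,0],[0,0,0],1]

```text
time_s: 9.23
tool_pos: [0.518, -0.0523, 0.0876]
tool_rot: [180.0, 0.1, 96.3]
force: [2.6, -6.3, -0.5]
grip_width: 0.0003
grasp_force: 3.3
```

Emit:
drive_tool:
  moves:
    - [[1,0,0],[0,0,0],1]
    - [[1,0,0],[0,0,0],1]
    - [[0,0,0],[0,0,0],1]

```text
time_s: 9.48
tool_pos: [0.518, -0.0515, 0.0877]
tool_rot: [180.0, 0.2, 96.3]
force: [4.1, -8.4, -0.9]
grip_width: 0.0005
grasp_force: 4.4
```

Emit:
drive_tool:
  moves:
    - [[1,0,0],[0,0,0],1]
    - [[1,0,0],[0,0,0],1]
    - [[0,0,0],[0,0,0],1]

```text
time_s: 9.73
tool_pos: [0.5179, -0.0506, 0.0877]
tool_rot: [180.0, 0.3, 96.2]
force: [4.2, -10.8, -2.4]
grip_width: 0.0003
grasp_force: 5.5
```

Emit:
drive_tool:
  moves:
    - [[1,0,0],[0,0,0],1]
    - [[0,0,0],[0,0,0],1]
    - [[0,0,0],[0,0,0],1]
    - [[0,0,0],[0,0,0],1]
    - [[0,0,0],[0,0,0],1]
    - [[0,0,0],[0,0,0],1]

```text
time_s: 10.23
tool_pos: [0.5178, -0.0502, 0.0877]
tool_rot: [180.0, 0.3, 96.2]
force: [3.5, -12.8, -2.1]
grip_width: 0.0
grasp_force: 6.0
```

Emit:
drive_tool:
  moves:
    - [[-1,0,0],[0,0,0],1]
    - [[-1,0,0],[0,0,0],1]
    - [[-1,0,0],[0,0,0],1]
    - [[-1,0,0],[0,0,0],1]
    - [[-1,0,0],[0,0,0],1]
    - [[-1,0,0],[0,0,0],1]
    - [[-1,0,0],[0,0,0],1]
    - [[-1,0,0],[0,0,0],1]
    - [[-3,0,0],[0,0,0],1]
    - [[-4,0,0],[0,0,0],1]
    - [[-5,0,0],[0,0,0],1]
    - [[0,0,0],[0,0,0],1]

```text
time_s: 11.23
tool_pos: [0.5193, -0.0672, 0.0873]
tool_rot: [-180.0, 0.0, 96.3]
force: [-0.4, -0.4, -1.0]
grip_width: 0.0003
grasp_force: 0.0
```

Emit:
drive_tool:
  moves:
    - [[0,0,-15],[0,0,0],1]
    - [[0,0,-30],[0,0,0],1]
    - [[0,0,-35],[0,0,0],0.6]
    - [[0,0,-35],[0,0,0],0.3]
    - [[0,0,-20],[0,0,0],0.3]
    - [[0,0,0],[0,0,0],0.3]

```text
time_s: 11.73
tool_pos: [0.5223, -0.0659, 0.2278]
tool_rot: [179.5, 0.2, 96.3]
force: [0.6, 0.6, -0.1]
grip_width: 0.0194
grasp_force: 0.0
```

```bash
python3 - <<'E'
from h import *
o=env.get_obs(); print(o['time_s'],o['tool_pos'],o['tool_rot'],o['grip_width'])
E
```

```text
11.7333 [ 0.52229316 -0.06593539  0.22780307] [179.53059727   0.18134015  96.34954115] 0.019445750448870164
```

Emit:
drive_tool:
  moves:
    - [[18,22,0],[0,0,0],0]
    - [[19,22,0],[0,0,0],0]
    - [[19,22,0],[0,0,0],0]
    - [[19,22,0],[0,0,0],0]
    - [[19,22,0],[0,0,0],0]
    - [[19,22,0],[0,0,0],0]
    - [[18,22,0],[0,0,0],0]
    - [[18,20,30],[0,0,0],0]
    - [[0,0,35],[0,0,0],0]
    - [[0,0,30],[0,0,0],0]
    - [[0,0,0],[0,0,0],0]
    - [[0,0,0],[0,0,0],0]

```text
time_s: 12.73
tool_pos: [0.6743, 0.1009, 0.125]
tool_rot: [-179.7, -0.0, 96.4]
force: [0.3, 0.1, 0.8]
grip_width: 0.0862
grasp_force: 0.0
```

```bash
cat >> h.py <<'E'
def wcloud(c,d):
    v,u=np.mgrid[:480,:640]; x=(u-c['cx'])/c['fx']; y=(v-c['cy'])/c['fy']; r=np.hypot(x,y)+1e-9; k=np.tan(np.minimum(r,1.5))/r
    P=np.stack([x*k*d,y*k*d,d,np.ones_like(d)],-1); return (P@c['T'].T)[...,:3]
E
python3 - <<'E'
from h import *
o=env.get_obs(); c,p,d=grab('wrist'); cv2.imwrite('pics/w2.png',p); np.savez('w2.npz',p=p,d=d,**c)
print(o['tool_pos'],o['tool_rot'],o['grip_width'])
W=wcloud(c,d); m=(d>0)&(abs(W[...,2]-.033)<.006)&(np.hypot(W[...,0]-.678,W[...,1]-.101)<.04)
P=W[m]; print(m.sum(),np.median(P,0)); (x,y),r=cv2.minEnclosingCircle((P[:,:2]*1000).astype(np.float32)); print(x,y,r)
c,p,d=grab('top'); cv2.imwrite('pics/t2.png',p); W=cloud(c,d)
v,u=np.mgrid[:480,:640]; m=(d>0)&(W[...,2]>.09)&(W[...,2]<.108)&(v>270)&(v<320)&(u>340)&(u<425)
print('tab',m.sum(),cv2.minAreaRect((W[m][:,:2]*1000).astype(np.float32)) if m.sum() else '')
E
```

```text
[0.67426487 0.10089094 0.1250135 ] [-1.79692127e+02 -9.40552696e-04  9.63623004e+01] 0.08623733482232424
2979 [0.68030025 0.1038778  0.03219289]
680.4466552734375 102.89313507080078 20.843711853027344
tab 124 ((521.6845092773438, -36.98762130737305), (48.9047966003418, 8.19002628326416), 6.157803058624268)
```

View pics/w2.png

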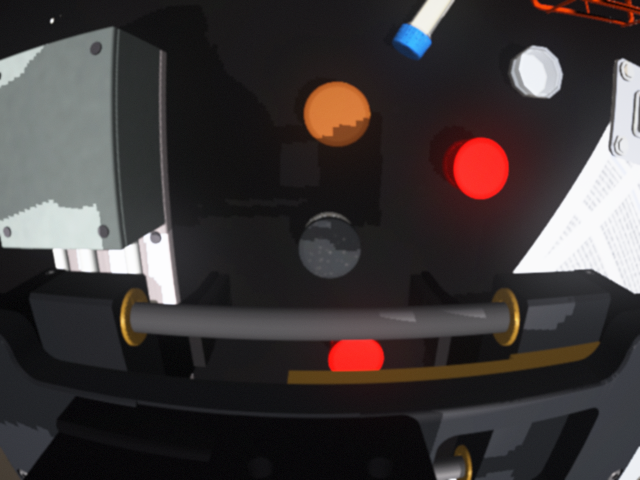

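```bash
python3 - <<'E'
from h import *
L=[]
for i in range(6):
    o=env.get_obs(); c,p,d=grab('wrist'); W=wcloud(c,d)
    m=(d>0)&(abs(W[...,2]-.033)<.006)&(np.hypot(W[...,0]-.678,W[...,1]-.101)<.04)
    (x,y),r=cv2.minEnclosingCircle((W[m][:,:2]*1000).astype(np.float32))
    L.append([*(o['tool_pos']*1000),o['tool_rot'][2],x,y,*(c['T'][:3,3]*1000)])
L=np.array(L); print(L.round(1)); print(L.mean(0).round(1))
E
```

```text
[[676.8 101.5 129.4  96.3 680.7 102.8 669.  172.7 269.1]
 [677.2 101.6 130.2  96.3 680.5 102.7 669.2 172.8 269.9]
 [677.3 101.5 130.4  96.3 680.6 102.7 669.2 172.8 270.1]
 [677.2 101.5 130.3  96.3 680.6 102.7 669.1 172.8 270. ]
 [677.  101.4 129.9  96.3 680.8 102.8 669.  172.7 269.6]
 [676.8 101.4 129.5  96.3 680.9 103.  668.8 172.7 269.2]]
[677.1 101.5 129.9  96.3 680.7 102.8 669.  172.7 269.7]
```

Emit:
drive_tool:
  moves:
    - [[0.5,2.5,25],[0,0,0],0]
    - [[0,0,30],[0,0,0],0]
    - [[0,0,25],[0,0,0],0]
    - [[0,0,12],[0,0,0],0]
    - [[0,0,5],[0,0,0],0]
    - [[0,0,0],[0,0,0],0]
    - [[0,0,0],[0,0,0],0]
    - [[0,0,0],[0,0,0],0]

```text
time_s: 13.8
tool_pos: [0.6797, 0.1027, 0.0326]
tool_rot: [179.8, -0.0, 96.4]
force: [-0.3, 0.8, -0.5]
grip_width: 0.0867
grasp_force: 0.0
```

Emit:
drive_tool:
  moves:
    - [[0,0,0],[0,0,0],0.3]
    - [[0,0,0],[0,0,0],0.4]
    - [[0,0,0],[0,0,0],0.5]
    - [[0,0,0],[0,0,0],0.6]
    - [[0,0,0],[0,0,0],0.6]
    - [[0,0,0],[0,0,0],0.6]
    - [[0,0,0],[0,0,0],0.6]
    - [[0,0,0],[0,0,0],0.6]
  newtons: 10

```text
time_s: 14.47
tool_pos: [0.6783, 0.1022, 0.0305]
tool_rot: [180.0, 0.0, 96.4]
force: [0.2, -0.3, 1.3]
grip_width: 0.042
grasp_force: 0.1
```

Emit:
drive_tool:
  moves:
    - [[0,0,0],[0,0,0],0.7]
    - [[0,0,0],[0,0,0],0.7]
    - [[0,0,0],[0,0,0],0.7]

```text
time_s: 14.72
tool_pos: [0.6783, 0.1022, 0.0305]
tool_rot: [-180.0, 0.0, 96.4]
force: [1.0, 0.6, 0.0]
grip_width: 0.0398
grasp_force: 9.9
```

Emit:
drive_tool:
  moves:
    - [[0,0,-5],[0,0,0],0.7]
    - [[0,0,-15],[0,0,0],0.7]
    - [[0,0,-30],[0,0,0],0.7]
    - [[0,0,-35],[0,0,0],0.7]
    - [[0,0,-25],[0,0,0],0.7]
    - [[0,0,0],[0,0,0],0.7]
    - [[0,0,0],[0,0,0],0.7]
    - [[0,0,0],[0,0,0],0.7]

```text
time_s: 15.38
tool_pos: [0.6781, 0.1021, 0.1409]
tool_rot: [180.0, 0.0, 96.4]
force: [-1.6, 0.2, -0.4]
grip_width: 0.0397
grasp_force: 9.9
```

```bash
python3 - <<'E'
from h import *
for i in range(2):
    o=env.get_obs(); c,p,d=grab('wrist'); W=wcloud(c,d); t=o['tool_pos']
    m=(d>0)&(abs(W[...,2]-t[2])<.015)&(np.hypot(W[...,0]-t[0],W[...,1]-t[1])<.03)
    print(t,o['tool_rot'],o['grip_width'],o['grasp_force'],m.sum(),np.median(W[m],0))
cv2.imwrite('pics/w3.png',p); np.savez('w3.npz',p=p,d=d,**c)
# carriage
c,p,d=grab('top'); W=cloud(c,d); np.savez('t3.npz',p=p,d=d,**c)
v,u=np.mgrid[:480,:640]; b=(d>0)&(v>265)&(v<345)&(u>300)&(u<425)
for n,a,e in(('tab',.09,.108),('deck',.049,.061)):
    m=b&(W[...,2]>a)&(W[...,2]<e); print(n,m.sum(),cv2.minAreaRect((W[m][:,:2]*1000).astype(np.float32)))
cv2.imwrite('pics/t3.png',cv2.resize(p[180:360,220:460],None,fx=3,fy=3))
E
```

```text
[0.67811135 0.10211751 0.14091452] [1.79995360e+02 2.83682970e-02 9.63625037e+01] 0.03971585634787838 9.942555874586105 5511 [0.67754632 0.11234929 0.14239306]
[0.67765935 0.10191339 0.13988943] [-1.79913605e+02  2.83785981e-02  9.63603284e+01] 0.03978841404301323 9.942433834075928 5483 [0.67713689 0.1122003  0.14135854]
tab 142 ((517.0321655273438, -37.478843688964844), (58.497196197509766, 8.033363342285156), 6.537764072418213)
deck 747 ((520.9451904296875, -33.59279251098633), (109.29446411132812, 47.46211242675781), 23.350156784057617)
```

View pics/w3.png

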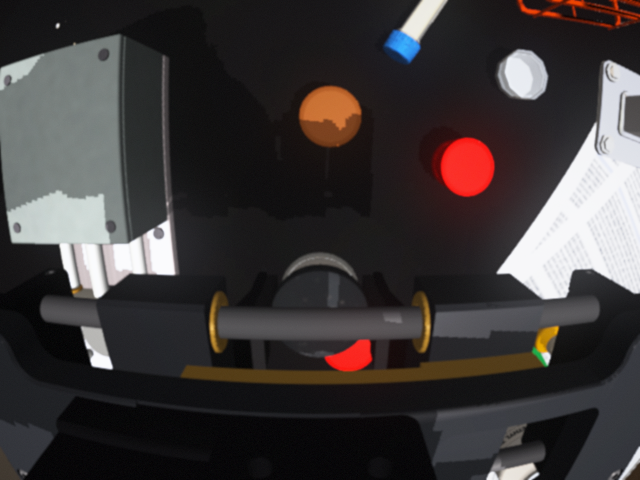

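View pics/t3.png

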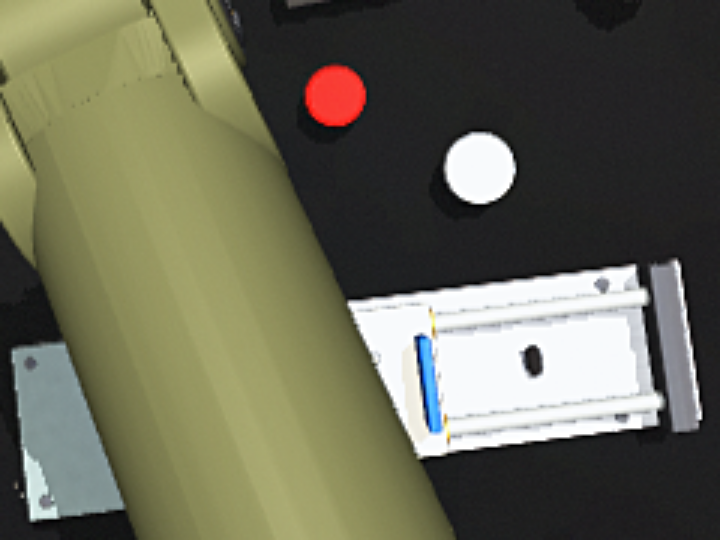

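Emit:
drive_tool:
  moves:
    - [[-9,-15,0],[0,0,0],0.7]
    - [[-9,-22,0],[0,0,0],0.7]
    - [[-9,-25,0],[0,0,0],0.7]
    - [[-9,-25,0],[0,0,0],0.7]
    - [[-9,-25,0],[0,0,0],0.7]
    - [[-9,-25,0],[0,0,0],0.7]
    - [[-9,-22,0],[0,0,0],0.7]
    - [[-8,-16,0],[0,0,0],0.7]
    - [[0,0,0],[0,0,0],0.7]
    - [[0,0,0],[0,0,0],0.7]
    - [[0,0,0],[0,0,0],0.7]
    - [[0,0,0],[0,0,0],0.7]

```text
time_s: 16.53
tool_pos: [0.5129, 0.0131, 0.1404]
tool_rot: [180.0, -0.1, 96.4]
force: [0.5, 0.2, -0.4]
grip_width: 0.0399
grasp_force: 9.9
```

```bash
python3 - <<'E'
from h import *
for i in range(3):
    o=env.get_obs(); c,p,d=grab('wrist'); W=wcloud(c,d); t=o['tool_pos']; print(t,o['tool_rot'],o['grip_width'],o['grasp_force'])
cv2.imwrite('pics/w4.png',p); np.savez('w4.npz',p=p,d=d,t=t,**c)
a=np.deg2rad(6.35); S=np.array([[np.cos(a),np.sin(a)],[-np.sin(a),np.cos(a)]])
L=(W[...,:2]-t[:2])@S.T*1000; H=(W[...,2]-t[2])*1000
m=(d>0)&(abs(H-2.5)<2.5)&(np.hypot(L[...,0],L[...,1])<26)
print(m.sum(),'lid top dz',np.median(H[m]))
for x0 in range(-12,13,4):
    k=m&(abs(L[...,0]-x0)<1.5); 
    if k.any(): y=np.percentile(L[...,1][k],98); print(x0,y.round(1),'centre y',(y-np.sqrt(20.5**2-x0**2)).round(1))
E
```

```text
[0.51293769 0.01312648 0.14043955] [ 1.79978304e+02 -5.53665022e-02  9.64168858e+01] 0.0398981948616748 9.94203194975853
[0.51292248 0.01323072 0.14044523] [ 1.79984921e+02 -5.87113884e-02  9.64275989e+01] 0.03975191709099036 9.942010045051575
[0.51280064 0.01318346 0.14037573] [ 1.79998991e+02 -5.72621340e-02  9.64295590e+01] 0.039594234512100535 9.941971600055695
3774 lid top dz 1.7496281148302177
-12 17.0 centre y 0.4
-8 18.9 centre y 0.0
-4 20.0 centre y -0.1
0 20.5 centre y 0.0
4 20.3 centre y 0.2
8 19.4 centre y 0.5
12 17.3 centre y 0.6
```

View pics/w4.png

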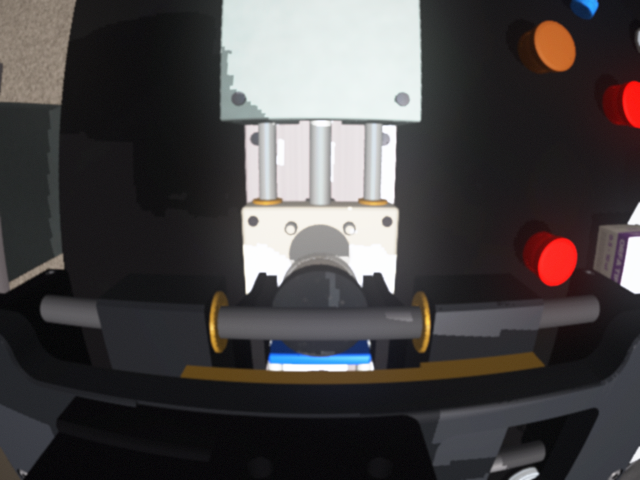

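```bash
python3 - <<'E'
from h import *
f=np.load('w4.npz'); c={k:f[k] for k in('fx','fy','cx','cy','T')}; d=f['d']; t=f['t']; W=wcloud(c,d)
a=np.deg2rad(6.35); S=np.array([[np.cos(a),np.sin(a)],[-np.sin(a),np.cos(a)]])
L=(W[...,:2]-t[:2])@S.T*1000; Z=W[...,2]*1000
v,u=np.mgrid[:480,:640]
dk=(v>208)&(v<255)&(u>240)&(u<402)&(abs(Z-55)<4); zd=np.median(Z[dk]); print('deck z',zd,'x',np.percentile(L[...,0][dk],[.5,99.5]),'ymax',np.percentile(L[...,1][dk],[98,99.5]))
for u0 in (291,350):
    k=(abs(u-u0)<12)&(abs(v-228)<12)&(Z>zd+3)&(Z<zd+12); print(u0,k.sum(),np.median(L[k],0),L[k].min(0),L[k].max(0),Z[k].max())
k=(v>335)&(v<375)&(u>260)&(u<380)&(abs(Z-100)<5); print('tab',k.sum(),L[k].min(0),L[k].max(0))
E
```

```text
deck z 54.652593328798574 x [-48.54913529  49.87118603] ymax [28.79273651 29.0924358 ]
291 82 [-16.89930124  19.50786382] [-21.30413553  14.3954738 ] [-13.78016967  21.68141629] 62.324628594340545
350 79 [18.02859813 19.20470782] [14.88338842 13.75075191] [22.28999226 21.58633978] 61.96838514303815
tab 1218 [-28.89981431 -54.44791605] [ 30.09022676 -45.27952663]
```

Emit:
drive_tool:
  moves:
    - [[-0.3,0.5,8],[0,0,0],0.7]
    - [[0,0,12],[0,0,0],0.7]
    - [[0,0,10],[0,0,0],0.7]
    - [[0,0,8],[0,0,0],0.7]
    - [[0,0,5],[0,0,0],0.7]
    - [[0,0,3],[0,0,0],0.7]
    - [[0,0,0],[0,0,0],0.7]
    - [[0,0,0],[0,0,0],0.7]

```text
time_s: 17.35
tool_pos: [0.5129, 0.0121, 0.0945]
tool_rot: [180.0, -0.0, 96.4]
force: [0.4, 0.2, 0.4]
grip_width: 0.0399
grasp_force: 9.9
```

Emit:
drive_tool:
  moves:
    - [[0,0,2],[0,0,0],0.7]
    - [[0,0,2],[0,0,0],0.7]
    - [[0,0,1],[0,0,0],0.7]
    - [[0,0,1],[0,0,0],0.7]
    - [[0,0,0],[0,0,0],0.7]
    - [[0,0,0],[0,0,0],0.7]
    - [[0,0,0],[0,0,0],0.7]

```text
time_s: 17.93
tool_pos: [0.5129, 0.012, 0.0886]
tool_rot: [180.0, 0.0, 96.4]
force: [-0.1, -0.3, -0.3]
grip_width: 0.0396
grasp_force: 9.9
```

Emit:
drive_tool:
  moves:
    - [[0.6,0.2,1],[0,0,0],0.7]
    - [[0,0,1],[0,0,0],0.7]
    - [[0,0,0.5],[0,0,0],0.7]
    - [[0,0,0],[0,0,0],0.7]
    - [[0,0,0],[0,0,0],0.7]

```text
time_s: 18.35
tool_pos: [0.5129, 0.0127, 0.086]
tool_rot: [-180.0, 0.0, 96.4]
force: [0.1, -0.6, -0.1]
grip_width: 0.0398
grasp_force: 9.9
```

Emit:
drive_tool:
  moves:
    - [[0,0,0.5],[0,0,0],0.7]
    - [[0,0,0.5],[0,0,0],0.7]
    - [[0,0,0],[0,0,0],0.7]
    - [[0,0,0],[0,0,0],0.7]

```text
time_s: 18.68
tool_pos: [0.5131, 0.0126, 0.0853]
tool_rot: [180.0, 0.0, 96.4]
force: [-0.1, -0.4, 2.3]
grip_width: 0.0394
grasp_force: 9.8
```

Emit:
drive_tool:
  moves:
    - [[0,0,0],[0,0,0],0.5]
    - [[0,0,0],[0,0,0],0.4]
    - [[0,0,0],[0,0,0],0.3]
    - [[0,0,0],[0,0,0],0.3]
    - [[0,0,0],[0,0,0],0.3]
    - [[0,0,0],[0,0,0],0.3]

```text
time_s: 19.18
tool_pos: [0.5129, 0.0127, 0.0849]
tool_rot: [-180.0, -0.0, 96.4]
force: [0.1, 0.2, -0.9]
grip_width: 0.0598
grasp_force: 0.0
```

Emit:
drive_tool:
  moves:
    - [[0,0,-3],[0,0,0],0.3]
    - [[0,0,-6],[0,0,0],0.3]
    - [[0,0,-12],[0,0,0],0.3]
    - [[0,0,-25],[0,0,0],0.3]
    - [[0,0,-30],[0,0,0],0.3]
    - [[0,0,-15],[0,0,0],0.3]
    - [[0,0,0],[0,0,0],0.3]
    - [[0,0,0],[0,0,0],0.3]

```text
time_s: 19.85
tool_pos: [0.5138, 0.0127, 0.1777]
tool_rot: [179.8, 0.1, 96.4]
force: [-0.3, -0.6, -0.5]
grip_width: 0.061
grasp_force: 0.0
```

```bash
python3 - <<'E'
from h import *
for i in range(3):
    o=env.get_obs(); c,p,d=grab('wrist')
W=wcloud(c,d); t=o['tool_pos']; print(t,o['grip_width'])
cv2.imwrite('pics/w5.png',p)
a=np.deg2rad(6.35); S=np.array([[np.cos(a),np.sin(a)],[-np.sin(a),np.cos(a)]])
L=(W[...,:2]-np.array([.5124,.0130]))@S.T*1000; Z=W[...,2]*1000
m=(abs(Z-88)<4)&(np.hypot(L[...,0],L[...,1])<30); print('lid',m.sum(),np.median(Z[m]),L[m].min(0),L[m].max(0))
v,u=np.mgrid[:480,:640]
k=(v>180)&(v<440)&(abs(Z-100)<5)&(abs(L[...,0])<35)&(L[...,1]<-35)&(L[...,1]>-65)
if k.any(): print('tab',k.sum(),L[k].min(0),L[k].max(0))
for s in (-1,1):
    k=(np.hypot(L[...,0]-18*s,L[...,1]-18)<8)&(Z>58)&(Z<66); 
    if k.any(): print('pin',k.sum(),L[k].min(0),L[k].max(0))
k=(abs(Z-55)<3)&(abs(L[...,0])<60)&(L[...,1]>10)&(L[...,1]<40); print('deck ymax',np.percentile(L[...,1][k],[98,99.5]))
E
```

```text
[0.51235703 0.01254584 0.17559617] 0.06071810255610327
lid 3054 87.13910478873791 [-19.41889201 -20.91128354] [21.62342777 20.27738252]
pin 63 [-20.42275521  11.6860992 ] [-11.68977418  21.95992369]
pin 78 [10.41577108 10.19467128] [22.59129296 21.78957218]
deck ymax [30.43033745 30.9306299 ]
```

View pics/w5.png

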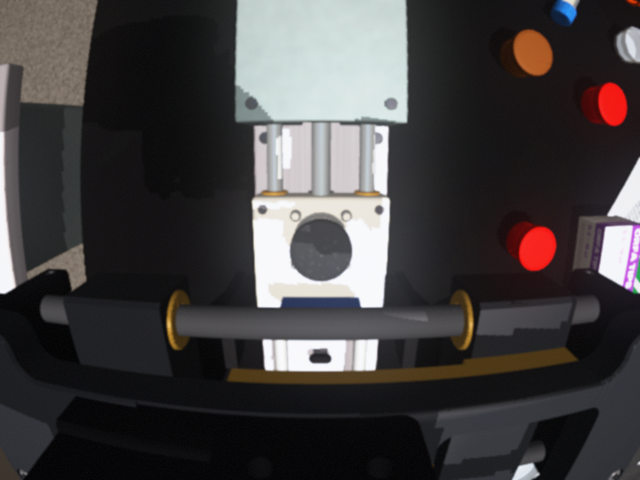

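```bash
python3 -c "
from h import *
print(env.sign_off())"
```

```text
the job is handed in; nothing more can be done
None
```

The carriage broke free and was pushed gently onto the hidden stop, reaching about 9 N of the 22 N limit. The black-lidded jar stands in the nest, and I handed the job in at about 20 s. The carriage's final contact with the stop is inferred from the push forces, and no verdict was returned.

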